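# Put the polishing wheels away and latch the case

## Task

Take every wheel off the peg stand and lay the wheels flat in one neat stack, centred on the round metal plate inside the blue case. Then close the lid, lift the latch's loop over the keeper on the lid and press the lever right down until it snaps over centre and holds the lid shut. Leave the jar, the pot and the spool where they stand.

Things in the scene. Friction and masses are not known exactly. Their poses are not given: they have to be found in the camera images.
- stand: peg stand: a loose wooden board 350 (its x) x 80 x 12 mm, 2 kg, with five upright pegs in a row along its x at -136, -68, 0, +68 and +136 mm. Each peg is a collar 32 mm across, whose top is 37 mm above the worktop, and above it a steel pin 12 mm across that ends 64 mm above the worktop. Origin: centre of the board's underside; z up.
- wheel_a: green polishing wheel, a rigid flat ring 64 mm across, 10.5 mm thick, bore 22 mm, about 0.12 kg; at the start hung on one of the pegs, lying level on its collar. Origin: centre of its underside; z is its axis. Any three to five of the five wheels are present.
- wheel_b: orange-brown polishing wheel, a rigid flat ring 64 mm across, 10.5 mm thick, bore 22 mm, about 0.12 kg; at the start hung on one of the pegs, lying level on its collar. Origin: centre of its underside; z is its axis. Any three to five of the five wheels are present.
- wheel_c: dark grey polishing wheel, a rigid flat ring 64 mm across, 10.5 mm thick, bore 22 mm, about 0.12 kg; at the start hung on one of the pegs, lying level on its collar. Origin: centre of its underside; z is its axis. Any three to five of the five wheels are present.
- wheel_d: white polishing wheel, a rigid flat ring 64 mm across, 10.5 mm thick, bore 22 mm, about 0.12 kg; at the start hung on one of the pegs, lying level on its collar. Origin: centre of its underside; z is its axis. Any three to five of the five wheels are present.
- wheel_e: yellow polishing wheel, a rigid flat ring 64 mm across, 10.5 mm thick, bore 22 mm, about 0.12 kg; at the start hung on one of the pegs, lying level on its collar. Origin: centre of its underside; z is its axis. Any three to five of the five wheels are present.
- case: blue steel case on a black base, fixed to the worktop, 150 mm deep (its x) x 200 mm wide (its y), walls 6 mm thick, open at the top, rim 98 mm above the worktop; its front with the latch faces -x. The floor inside is 36 mm above the worktop; in its middle lies a round metal plate 76 mm across. Origin: centre of its underside; z up.
- plate_centre (a point): middle of the plate's top face, 42 mm above the worktop; axes as the case's.
- lid (a joint): Lid angle about its hinge, along the case's y at the top of the far wall (case x +75 mm, z 98 mm). 0 = shut and level, opens upward to 1.85. Lid: 150 mm from hinge to front edge, 200 mm wide, 6 mm thick, underside at hinge height. The stiff hinge holds it where it is left; 1 to 6 N at the front edge moves it.
- lid_front_edge (a point): middle of the lid's front edge, on its outer (upper) face, 150 mm from the hinge.
- keeper (a point): Seat of the steel hook, 30 mm wide, on the lid's front edge: where the loop's bar lies once hooked and drawn down; 11 mm in front of the edge, 104 mm up when shut. The hook's upturned lip is 5.5 to 8.5 mm in front of the seat and rises 4 mm above it; its back plate, 5 mm behind the seat, rises 21 mm. Axes: the lid's (those of the case when shut).
- lever (a joint): Latch lever angle; pivot along the case's y, 14 mm before its front, 68 mm up. 0 = open: handle points away from the case, 60 deg up. Grows as it is pressed out and down, to 2.44 = shut, handle down along the front. 26 mm wide, 4 thick, 48 long plus 14 mm red flared tip. Stays where left. Loop hooked: needs 2 to 5 N at the tip, passes centre near 1.85, then springs shut by itself.
- lever_tip (a point): point on the red tip of the lever, about 57 mm from the pivot.
- loop (a joint): Loop angle relative to the lever; its pin is on the lever, 16 mm from the lever's pivot. 0 = folded out along the lever (45 deg above level, away from the case, when the lever is open); grows as the loop swings up and toward the lid. It swings freely: falls outward, or, once past upright, against the keeper's back plate (about 1.2 with the lever open).
- bar (a point): middle of the loop's bar, 8 mm thick and 44 mm long along the case's y, 48 mm from the loop's pin. This is what hooks behind the keeper's lip.
- tab (a point): grip point on the yellow finger tab of the loop, 30 mm beyond the bar, on the line from the pin through the bar. The tab is 14 mm wide (along the case's y), 5 mm thick and ends 38 mm beyond the bar.
- jar: clear jar with black lid, 62 mm across, 81 mm high; to be left alone. Origin: centre of its underside.
- pot: white pot, 39 mm across, 54 mm high; to be left alone. Origin: centre of its underside.
- spool: blue and white spool, 52 mm across, 34 mm high; to be left alone. Origin: centre of its underside.
There are look-alikes about, which are no part of the job. Several things have the shape of the wheel_e; the one meant has the colours described above.

How it is judged:
On the way, in this order (a step that is already met when the one before it is completed fails the run):
1. every wheel that is present lies flat in the stack on the plate, let go, with the lid still open (horizontal distance between each of wheel_a, wheel_b, wheel_c, wheel_d, wheel_e and plate_centre below 0.01 m and angle between each of wheel_a, wheel_b, wheel_c, wheel_d, wheel_e's own z axis and vertical below 0.08 rad and z of each of wheel_a, wheel_b, wheel_c, wheel_d, wheel_e in the frame of plate_centre below 0.046 m and linear speed of each of wheel_a, wheel_b, wheel_c, wheel_d, wheel_e below 0.02 m/s and contact force between the fingers and wheel_a below 0.1 N and contact force between the fingers and wheel_b below 0.1 N and contact force between the fingers and wheel_c below 0.1 N and contact force between the fingers and wheel_d below 0.1 N and contact force between the fingers and wheel_e below 0.1 N and value of joint lid above 0.5 rad), for 0.2 s.
2. the lid is shut (value of joint lid below 0.06 rad), for 0.2 s.
3. the loop's bar is behind the keeper's lip while the lever is still up (distance between bar and keeper below 0.025 m and x of bar in the frame of keeper above -0.004 m and value of joint lever below 1.3 rad), for 0.1 s.
4. the lever is snapped down (value of joint lever above 2.3 rad), for 0.2 s.
At the end, for the whole second after the job is handed in: Every wheel present lies flat and still in one stack, its axis within 10 mm of the plate's centre; the lid is shut (under 0.04 rad), the loop's bar sits in the keeper (within 6 mm of its seat) and the lever is snapped down (over 2.3 rad) (horizontal distance between each of wheel_a, wheel_b, wheel_c, wheel_d, wheel_e and plate_centre below 0.01 m and angle between each of wheel_a, wheel_b, wheel_c, wheel_d, wheel_e's own z axis and vertical below 0.08 rad and z of each of wheel_a, wheel_b, wheel_c, wheel_d, wheel_e in the frame of plate_centre below 0.046 m and linear speed of each of wheel_a, wheel_b, wheel_c, wheel_d, wheel_e below 0.02 m/s and value of joint lid below 0.04 rad and value of joint lever above 2.3 rad and distance between bar and keeper below 0.006 m); the robot touches nothing.
It fails at once if the jar, the pot or the spool is pushed more than 30 mm away (distance of any of jar, pot, spool from where it was at the start of the episode above 0.03 m).
Of wheel_a, wheel_b, wheel_c, wheel_d, wheel_e only 3 to 5 are there at a start; the rules pass over those that are not, and their reading is None.
At some moment in a run one of stand may be knocked a few centimetres aside while the robot is not near it.
Once in a run the grip may slacken for a moment while it holds something.
It also fails if it takes over 210 s, if anything falls off the work surface, if the arm or the gripper's body presses on something with over 40 N, if the wrist force passes 120 N, or if a joint passes its speed limit or range.

## Robot

A 6-joint arm with a two-finger parallel gripper is mounted at the origin on a cart in front of the work surface, level with it; the furniture and walls round the work are solid. World frame = base frame: x ahead of the robot, y to its left, z up, the work surface at z = 0. Lengths are in m, angles in rad, forces in N, time in s.
With the tool pointing down it reaches from about 0.325 to 1 m from the base axis. Payload 5.1 kg.
Tool frame: the origin (TCP) lies at the very end of the fingers, on their centre line; the grasp point (between the pads) lies bot.grasp_offset behind it (bot.grasp_offset is the distance from the TCP to the grasp point, in m); z points along the fingers, y is the direction in which the jaws open and shut (so a half turn about z gives the same grasp; the last joint's range is limited). The gripper opens to 85 mm and grips with 20 to 120 N. Pads are 22 mm wide; open, the fingers measure 114 mm over their backs; the gripper's body (76 mm by 85 mm) begins 54 mm behind the grasp point. The pads swing forward as they close: fully open they stand 13 mm farther back than shut.
Start: joints at [-1.187, 0.124, 1.65, -0, 1.367, -0.083], TCP at [0.292, -0.58, 0.231] pointing down, gripper open.
Joint ranges: [-2.61, 2.61], [-1.02, 2.33], [0.03, 2.71], [-1.35, 4.49], [0.32, 2.68], [-2.91, 2.91]. Speed limits (rad/s): [2.57, 2.57, 3.14, 3.14, 3.14, 3.14].

## Interface

Orientations are given as a unit quaternion [x, y, z, w].
In Python, from station import bot, vision gives the robot as it stands.
- The arm moves only by the tool arm_command, never from a script. Its arguments are lists of equal length, an entry for each row: "slide": the shift along the tool's x, y, z in units of 30 mm (1.0 is 30 mm), a list of three; "yaw": the turn about the tool's z in units of 5 degrees (1.0 is 5 degrees); "claw": the closure, from 0 (fully open) to 1 (shut). In form: {"slide": [[tx, ty, tz], ...], "yaw": [yaw, ...], "claw": [claw, ...]}. A call has exactly 8 rows; each row shifts and turns the commanded pose from where the row before left it, along the tool's axes as they then stand; what a row does not reach is not made up. A row lasts 1/10 s, in which the tool goes at most 50 mm and 8.59 degrees, less where a joint would pass 70% of its speed; a pose out of reach is approached as far as the arm can. A call is refused whole if a number of a shift passes 1 or a number of a turn 1, either way. A call with a gripper value outside its range is refused whole. The fingers move at their own pace and stop on an object; the grip force is fixed at half the most. Time passes only in rows, so rows that do not move let the fingers close, or fill a call up. It gives the time, the measured TCP pose, the force and the opening at its end, in the units of the state.
- bot.sense(): the state, without advancing time (a new reading comes with each control period).
- vision.grab_frame(name): name is "side" or "top"; returns the picture (400x640x3 uint8, red, green, blue); there is no depth.
- vision.get_calibration(name): a dict with "fx", "fy", "cx", "cy" (pixels), "position" and "attitude" of the camera in the world. Camera axes: x right, y down, z forward; pixel columns grow to the right and rows downward; lengths in m; the calibration is good to about 2 mm. A picture is of the moment at which its call begins. get_calibration takes no time and is no camera call.
- bot.finish_job(): hands the job in, once; it reports no verdict.
The state is a dict: "time": time; "joints": joint angles; "joint_vel": joint speeds; "effort": joint torques, N m; "position": TCP position; "eef_rot": TCP orientation; "force": force on the tool from outside, world axes, zero at the start; "moment": the same for the moment, N m; "opening": finger opening in m.
Only numpy, scipy, OpenCV 4.12 (cv2) and the standard library are available. Lean on these libraries where they do the work, as an engineer would, in place of code of your own. Each camera call takes 0.05 s, during which the arm holds its last target. There are 200 camera calls.

## Working session

There is one attempt and no reset: what is moved stays moved. The work goes in short steps, Python scripts to look and compute and a tool call to move; the robot and the scene stay as the last step left them, time stands still between calls to the robot, and variables do not carry over. Pictures are saved under pics/ and viewed, about 12 in all and at most 16, crops included, and the job is handed in when it is done.

Besides the shell and the picture viewer there is one more tool, called after "Request:" in YAML: its name, and indented under it one key for each argument. arm_command: Moves the arm, as the interface text tells. Its arguments: {"type":"object","properties":{"slide":{"type":"array","items":{"type":"array","items":{"type":"number"}}},"yaw":{"type":"array","items":{"type":"number"}},"claw":{"type":"array","items":{"type":"number"}}},"required":["slide","yaw","claw"]}

```bash
mkdir -p pics; cat > h.py <<'E'
import numpy as np, cv2
from station import bot, vision
from scipy.spatial.transform import Rotation as R
def cal(n):
    c=vision.get_calibration(n); a=np.array(c["attitude"],float)
    M=R.from_quat(a).as_matrix() if a.size==4 else a.reshape(3,3)
    return c,M,np.array(c["position"])
def ray(n,u,v):
    c,M,p=cal(n); d=M@np.array([(u-c["cx"])/c["fx"],(v-c["cy"])/c["fy"],1]); return p,d
def onz(n,u,v,z):
    p,d=ray(n,u,v); return p+d*(z-p[2])/d[2]
def proj(n,P):
    c,M,p=cal(n); q=M.T@(np.array(P)-p); return np.array([c["fx"]*q[0]/q[2]+c["cx"],c["fy"]*q[1]/q[2]+c["cy"]])
def tri(u1,u2,n1="top",n2="side"):
    p,d=ray(n1,*u1);q,e=ray(n2,*u2);d/=np.linalg.norm(d);e/=np.linalg.norm(e)
    s=np.linalg.lstsq(np.c_[d,-e],q-p,rcond=None)[0]
    a=p+s[0]*d;b=q+s[1]*e; return (a+b)/2,np.linalg.norm(a-b)
def grab(n,f):
    im=vision.grab_frame(n); cv2.imwrite(f"pics/{f}.png",im[:,:,::-1]); return im
E
python3 - <<'E'
from h import *
for n in("top","side"):
    grab(n,n+"0"); print(vision.get_calibration(n))
print(bot.sense(), bot.grasp_offset)
E
```

```text
{'fx': 487.26865722923964, 'fy': 487.26865722923964, 'cx': 331.85464677881424, 'cy': 203.67882738795205, 'position': array([0.33546535, 0.07586381, 1.60447653]), 'attitude': array([ 0.71521346, -0.69421084,  0.07538072, -0.02930462])}
{'fx': 457.9818936744567, 'fy': 457.9818936744567, 'cx': 320.5461537473117, 'cy': 196.8514255026162, 'position': array([0.54267729, 1.22485942, 1.00280516]), 'attitude': array([-0.0149293 ,  0.88997259, -0.45576253,  0.00253431])}
{'time': 0.1, 'joints': array([-1.18663226e+00,  1.24463767e-01,  1.65156766e+00, -1.64814043e-06,
        1.36749393e+00, -8.26003862e-02]), 'joint_vel': array([ 1.03131879e-03, -1.64883708e-03, -2.67599217e-03, -1.35859126e-03,
       -6.15410593e-05,  4.51406020e-04]), 'effort': array([ 4.88004716e-04, -4.24930072e+01, -3.66652930e+01, -1.46603484e-04,
        3.92482572e-03, -7.58659439e-06]), 'position': array([ 0.29226127, -0.57995868,  0.23014262]), 'eef_rot': array([ 9.72889263e-01,  2.31269427e-01, -1.45954524e-04, -9.55265844e-04]), 'force': array([ 0.14674892, -0.05891805, -0.77931237]), 'moment': array([ 0.01851815, -0.0511459 , -0.02246752]), 'opening': 0.08558910122969661} 0.0187
```

View pics/top0.png

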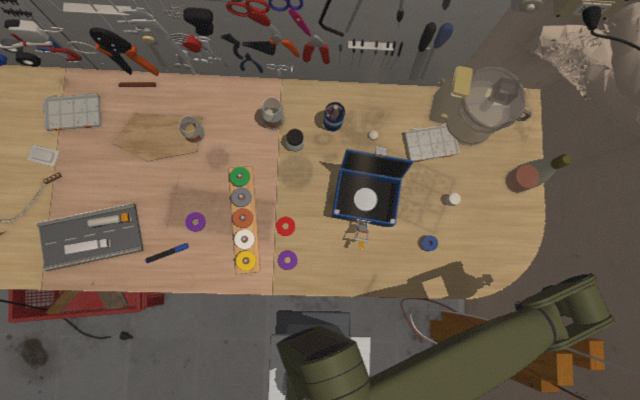

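View pics/side0.png

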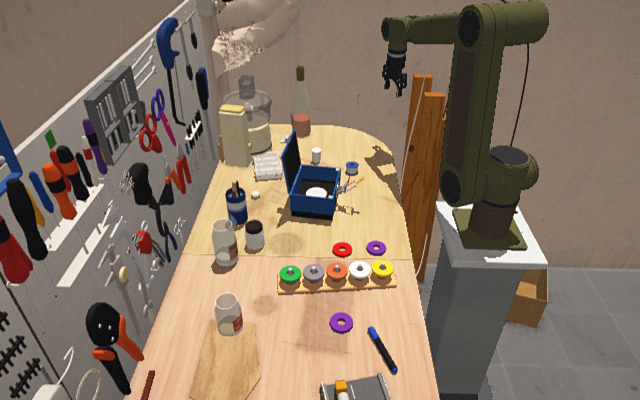

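Top view: the stand carries all five wheels, at pixels green (240,177), grey (242,197), orange (242,218), white (244,239) and yellow (246,261). The look-alikes lie loose on the table: purple (195,222), purple (288,260) and red (285,226). The case is near (367,195) with its lid open and the latch toward the robot. The jar is at (295,140), the pot at (453,199) and the spool at (429,243).

```bash
python3 - <<'E'
from h import *
im=cv2.imread("pics/top0.png"); hsv=cv2.cvtColor(im,cv2.COLOR_BGR2HSV)
for n,P in [("g",(240,177)),("gr",(242,197)),("o",(242,218)),("w",(244,239)),("y",(246,261))]:
    print(n,onz("top",*P,.0475), hsv[P[1]-6,P[0]])
    
a=cv2.resize(im[160:280,220:300],None,fx=5,fy=5,interpolation=cv2.INTER_CUBIC)
b=cv2.resize(im[140:260,320:420],None,fx=5,fy=5,interpolation=cv2.INTER_CUBIC)
cv2.imwrite("pics/c1.png",cv2.hconcat([a[:,:300],b]))
s=cv2.imread("pics/side0.png"); cv2.imwrite("pics/c2.png",cv2.resize(s[120:230,270:390],None,fx=5,fy=5,interpolation=cv2.INTER_CUBIC))
E
```

```text
g [0.64632785 0.27554991 0.0475    ] [ 67 166 132]
gr [0.58134776 0.26580292 0.0475    ] [  0  11 115]
o [0.51370184 0.26230568 0.0475    ] [  9 164 162]
w [0.44708943 0.25258881 0.0475    ] [ 19  28 215]
y [0.37814674 0.24282979 0.0475    ] [ 23 203 215]
```

View pics/c1.png

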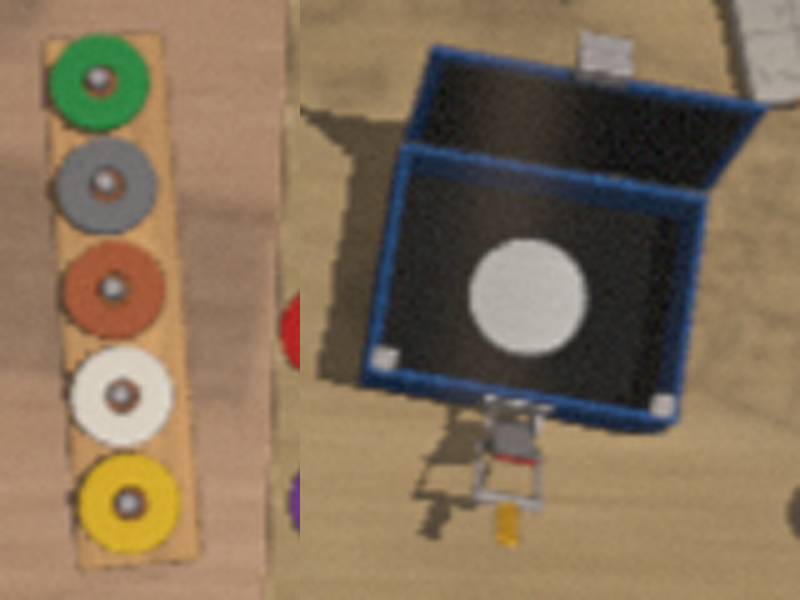

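View pics/c2.png

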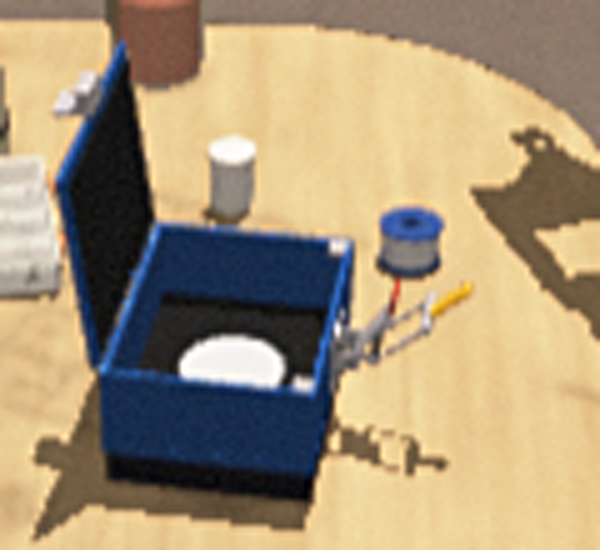

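The crop shows the five wheels on the stand in the described colours, each with a steel pin in its bore. The purple and red rings are off the stand, so I leave those. Next I measure the wheels, plate and case yaw.

```bash
cat >> h.py <<'E'
COL={"g":((55,90,50),(80,255,255)),"gr":((0,0,60),(180,40,150)),"o":((4,110,90),(14,255,255)),"w":((0,0,165),(40,60,255)),"y":((20,150,120),(32,255,255))}
def wheels(im,z=.0475,box=(215,160,275,290)):
    x0,y0,x1,y1=box; h=cv2.cvtColor(im[y0:y1,x0:x1],cv2.COLOR_RGB2HSV); out={}
    for k,(a,b) in COL.items():
        m=cv2.inRange(h,np.array(a),np.array(b)); cs,_=cv2.findContours(m,cv2.RETR_EXTERNAL,cv2.CHAIN_APPROX_NONE)
        cs=[c for c in cs if cv2.contourArea(c)>120]
        if cs:
            c=max(cs,key=cv2.contourArea); (u,v),(w,hh),_=cv2.minAreaRect(c); M=cv2.moments(cv2.convexHull(c)); u=M["m10"]/M["m00"];v=M["m01"]/M["m00"]
            p=onz("top",u+x0,v+y0,z); out[k]=(p[:2].round(4),round(w,1),round(hh,1))
    return out
def ang(): 
    x=R.from_quat(bot.sense()["eef_rot"]).as_matrix()[:,0]; return np.degrees(np.arctan2(x[1],x[0]))
def plan(x,y,z,deg):
    """slide units in tool axes (before turning) to reach target, yaw units"""
    s=bot.sense(); M=R.from_quat(s["eef_rot"]).as_matrix(); a=ang()
    d=M.T@(np.array([x,y,z])-s["position"])/.03
    a2=np.radians(deg);dw=np.array([x,y,z])-s["position"]
    d2=np.array([[np.cos(a2),np.sin(a2),0],[np.sin(a2),-np.cos(a2),0],[0,0,-1]])@dw/.03
    print("slide now",d.round(2),"after turn",d2.round(2),"yaw",round((a-deg)/5,2),"pos",s["position"].round(4),"open",round(s["opening"],4),"F",np.round(s["force"],1),"t",round(s["time"],1))
E
python3 - <<'E'
from h import *
im=cv2.imread("pics/top0.png")[:,:,::-1].copy()
w=wheels(im)
for k in w: print(k,w[k])
h=cv2.cvtColor(im,cv2.COLOR_RGB2HSV)
m=cv2.inRange(h[180:220,345:390],np.array((0,0,140)),np.array((180,60,255)))
M=cv2.moments(m);print("plate px",M["m10"]/M["m00"]+345,M["m01"]/M["m00"]+180,M["m00"]/255, "->",onz("top",M["m10"]/M["m00"]+345,M["m01"]/M["m00"]+180,.042))
# rim corners by eye from crop (/5 + offset (320,140)), crop x minus 300
for nm,(u,v) in dict(nl=(365,380),nr=(676,425),fl=(405,150),fr=(706,198)).items():
    print(nm,onz("top",(u-300)/5+320,v/5+140,.098))
g=np.array(w["g"][0])-np.array(w["y"][0]);print("stand deg",np.degrees(np.arctan2(g[1],g[0])),np.hypot(*g))
plan(.56,.27,.23,7)
E
```

```text
g (array([0.6493, 0.2777]), 17.7, 18.4)
gr (array([0.5815, 0.2694]), 18.4, 18.4)
o (array([0.5151, 0.2611]), 19.8, 20.5)
w (array([0.4482, 0.2525]), 19.1, 19.1)
y (array([0.38  , 0.2451]), 19.0, 20.0)
plate px 364.99506172839506 198.95308641975308 405.0 -> [ 0.58998221 -0.13159954  0.042     ]
nl [ 0.52341865 -0.02445543  0.098     ]
nr [ 0.50143924 -0.22083415  0.098     ]
fl [ 0.67104825 -0.04626201  0.098     ]
fr [ 0.64742687 -0.23935539  0.098     ]
stand deg 6.902331541559828 0.27126601335220746
slide now [ 20.72 -21.29   0.05] after turn [ 12.31 -27.03   0.  ] yaw 3.95 pos [ 0.2923 -0.58    0.2301] open 0.0856 F [ 0.1 -0.1 -0.8] t 0.1
```

Request:
arm_command:
  slide:
    - [0.6, 0, 0]
    - [0.6, 0, 0]
    - [0.6, 0, 0]
    - [0.6, 0, 0]
    - [0.6, 0, 0]
    - [0.6, 0, 0]
    - [0.6, 0, 0]
    - [0.6, 0, 0]
  yaw: [0.66, 0.66, 0.66, 0.66, 0.66, 0.66, 0.66, 0.66]
  claw: [0, 0, 0, 0, 0, 0, 0, 0]

```text
time: 0.9
position: [0.4308, -0.5425, 0.2305]
eef_rot: [1.0, 0.002, -0.0, -0.001]
force: [-0.1, 0.9, -0.2]
opening: 0.0853
```

Request:
arm_command:
  slide:
    - [0, -1, 0]
    - [0, -1, 0]
    - [0, -1, 0]
    - [0, -1, 0]
    - [0, -1, 0]
    - [0, -1, 0]
    - [0, -1, 0]
    - [0, -1, 0]
  yaw: [0, 0, 0, 0, 0, 0, 0, 0]
  claw: [0, 0, 0, 0, 0, 0, 0, 0]

```text
time: 1.7
position: [0.4284, -0.3016, 0.2307]
eef_rot: [1.0, 0.003, -0.0, -0.0]
force: [1.5, -0.7, 0.8]
opening: 0.0851
```

Request:
arm_command:
  slide:
    - [0, -1, 0]
    - [0, -1, 0]
    - [0, -1, 0]
    - [0, -1, 0]
    - [0, -1, 0]
    - [0, -1, 0]
    - [0, -1, 0]
    - [0, -1, 0]
  yaw: [0, 0, 0, 0, 0, 0, 0, 0]
  claw: [0, 0, 0, 0, 0, 0, 0, 0]

```text
time: 2.5
position: [0.4269, -0.0618, 0.2309]
eef_rot: [1.0, 0.003, -0.0, -0.0]
force: [-0.2, 0.2, 0.3]
opening: 0.0857
```

Request:
arm_command:
  slide:
    - [0, -1, 0]
    - [0, -1, 0]
    - [0, -1, 0]
    - [0, -1, 0]
    - [0, -1, 0]
    - [0, -1, 0]
    - [0, -1, 0]
    - [0, -1, 0]
  yaw: [0, 0, 0, 0, 0, 0, 0, 0]
  claw: [0, 0, 0, 0, 0, 0, 0, 0]

```text
time: 3.3
position: [0.4254, 0.1781, 0.2309]
eef_rot: [1.0, 0.003, -0.0, 0.0]
force: [0.4, 0.2, -0.5]
opening: 0.0854
```

```bash
python3 - <<'E'
from h import *
im=grab("top","t1")
w=wheels(im)
for k in w: print(k,w[k])
print(ang()); plan(.3800,.2451,.028,0)
E
```

```text
g (array([0.6492, 0.2777]), 17.7, 18.4)
gr (array([0.5817, 0.2696]), 17.7, 18.4)
o (array([0.525 , 0.2637]), 12.0, 21.4)
0.49657679993072057
slide now [-1.48 -2.12  6.77] after turn [-1.51 -2.13  6.76] yaw 0.1 pos [0.4252 0.1812 0.2309] open 0.0851 F [-0.9  1.5 -0.9] t 3.4
```

Request:
arm_command:
  slide:
    - [-0.5, -0.71, 0]
    - [-0.5, -0.71, 0]
    - [-0.5, -0.71, 0]
    - [0, 0, 1]
    - [0, 0, 1]
    - [0, 0, 1]
    - [0, 0, 1]
    - [0, 0, 0.9]
  yaw: [0.1, 0, 0, 0, 0, 0, 0, 0]
  claw: [0, 0, 0, 0, 0, 0, 0, 0]

```text
time: 4.15
position: [0.3802, 0.2404, 0.0825]
eef_rot: [1.0, -0.001, -0.001, 0.0]
force: [-0.5, 0.6, 0.1]
opening: 0.0853
```

Request:
arm_command:
  slide:
    - [0, 0, 0.6]
    - [0, 0, 0.6]
    - [0, 0, 0.6]
    - [0, 0, 0]
    - [0, 0, 0]
    - [0, 0, 0]
    - [0, 0, 0]
    - [0, 0, 0]
  yaw: [0, 0, 0, 0, 0, 0, 0, 0]
  claw: [0, 0, 0, 0, 0, 0, 0, 0]

```text
time: 4.95
position: [0.3815, 0.2411, 0.0313]
eef_rot: [1.0, -0.001, 0.001, -0.0]
force: [-0.1, 0.1, 0.5]
opening: 0.085
```

Request:
arm_command:
  slide:
    - [0, 0, 0]
    - [0, 0, 0]
    - [0, 0, 0]
    - [0, 0, 0]
    - [0, 0, 0]
    - [0, 0, 0]
    - [0, 0, 0]
    - [0, 0, 0]
  yaw: [0, 0, 0, 0, 0, 0, 0, 0]
  claw: [0.4, 0.6, 0.8, 1, 1, 1, 1, 1]

```text
time: 5.75
position: [0.3816, 0.2413, 0.0317]
eef_rot: [1.0, -0.001, 0.0, -0.0]
force: [-1.9, -0.1, 8.5]
opening: 0.061
```

Request:
arm_command:
  slide:
    - [0, 0, -0.3]
    - [0, 0, -0.6]
    - [0, 0, -0.7]
    - [0, 0, -0.8]
    - [0, 0, -0.8]
    - [0, 0, -0.8]
    - [0, 0, 0]
    - [0, 0, 0]
  yaw: [0, 0, 0, 0, 0, 0, 0, 0]
  claw: [1, 1, 1, 1, 1, 1, 1, 1]

```text
time: 6.55
position: [0.3808, 0.2407, 0.1501]
eef_rot: [1.0, -0.001, 0.0, -0.0]
force: [0.7, 0.3, -2.3]
opening: 0.061
```

```bash
python3 - <<'E'
from h import *
im=grab("side","s1")
u,v=proj("side",bot.sense()["position"]).astype(int); print(u,v)
cv2.imwrite("pics/c3.png",cv2.resize(im[v-70:v+60,u-120:u+60,::-1],None,fx=4,fy=4,interpolation=cv2.INTER_CUBIC))
plan(.4,-.132,.15,0)
E
```

```text
385 239
slide now [ 0.7  12.41 -0.02] after turn [ 0.66 12.41 -0.03] yaw -0.03 pos [0.3801 0.2404 0.149 ] open 0.0611 F [ 0.6 -0.7 -2.1] t 6.6
```

View pics/c3.png

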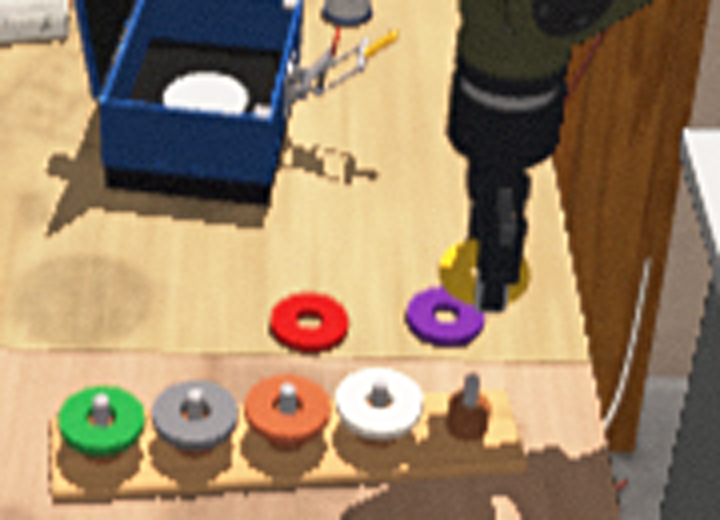

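Side crop: the yellow wheel hangs level between the fingers at (485,270), with its peg bare at (470,415). The other four wheels are untouched.

Request:
arm_command:
  slide:
    - [0.87, 0.55, -0.1]
    - [0.87, 0.55, -0.1]
    - [0.87, 0.55, -0.1]
    - [0.87, 0.55, -0.1]
    - [0.87, 0.55, -0.1]
    - [0.87, 0.55, -0.1]
    - [0.87, 0.55, -0.1]
    - [0.87, 0.55, 0]
  yaw: [0, 0, 0, 0, 0, 0, 0, 0]
  claw: [1, 1, 1, 1, 1, 1, 1, 1]

```text
time: 7.4
position: [0.5893, 0.1073, 0.169]
eef_rot: [1.0, -0.001, -0.002, 0.0]
force: [0.6, -0.0, -1.2]
opening: 0.0613
```

Request:
arm_command:
  slide:
    - [0, 1, 0]
    - [0, 1, 0]
    - [0, 1, 0]
    - [0, 1, 0]
    - [0, 1, 0]
    - [0, 1, 0]
    - [0, 1, 0]
    - [0, 1, 0]
  yaw: [0, 0, 0, 0, 0, 0, 0, 0]
  claw: [1, 1, 1, 1, 1, 1, 1, 1]

```text
time: 8.2
position: [0.5872, -0.1326, 0.1684]
eef_rot: [1.0, -0.001, -0.002, -0.001]
force: [1.4, 1.2, -1.2]
opening: 0.0608
```

Request:
arm_command:
  slide:
    - [0, 0, 0]
    - [0, 0, 0]
    - [0, 0, 0.5]
    - [0, 0, 0.5]
    - [0, 0, 0.5]
    - [0, 0, 0.5]
    - [0, 0, 0]
    - [0, 0, 0]
  yaw: [0, 0, 0, 0, 0, 0, 0, 0]
  claw: [1, 1, 1, 1, 1, 1, 1, 1]

```text
time: 9.0
position: [0.5883, -0.1314, 0.1104]
eef_rot: [1.0, -0.001, -0.001, -0.0]
force: [-0.5, 0.1, -1.3]
opening: 0.0609
```

Request:
arm_command:
  slide:
    - [0, 0, 0.5]
    - [0, 0, 0.5]
    - [0, 0, 0.4]
    - [0, 0, 0.3]
    - [0, 0, 0.2]
    - [0, 0, 0]
    - [0, 0, 0]
    - [0, 0, 0]
  yaw: [0, 0, 0, 0, 0, 0, 0, 0]
  claw: [1, 1, 1, 1, 1, 1, 1, 1]

```text
time: 9.8
position: [0.5893, -0.1319, 0.0551]
eef_rot: [1.0, -0.001, 0.001, 0.0]
force: [0.8, 1.0, -1.0]
opening: 0.0613
```

Request:
arm_command:
  slide:
    - [0, 0, 0.1]
    - [0, 0, 0.1]
    - [0, 0, 0]
    - [0, 0, 0]
    - [0, 0, 0]
    - [0, 0, 0]
    - [0, 0, 0]
    - [0, 0, 0]
  yaw: [0, 0, 0, 0, 0, 0, 0, 0]
  claw: [1, 1, 1, 1, 1, 1, 1, 1]

```text
time: 10.6
position: [0.5888, -0.1317, 0.0484]
eef_rot: [1.0, -0.001, 0.0, 0.0]
force: [-0.6, 0.9, -1.0]
opening: 0.0612
```

Request:
arm_command:
  slide:
    - [0, 0, 0]
    - [0, 0, 0]
    - [0, 0, 0]
    - [0, 0, 0]
    - [0, 0, 0]
    - [0, 0, 0]
    - [0, 0, 0]
    - [0, 0, 0]
  yaw: [0, 0, 0, 0, 0, 0, 0, 0]
  claw: [0.25, 0.2, 0.1, 0, 0, 0, 0, 0]

```text
time: 11.4
position: [0.5887, -0.1317, 0.0483]
eef_rot: [1.0, -0.001, 0.0, -0.0]
force: [0.0, 1.2, 0.8]
opening: 0.0851
```

Request:
arm_command:
  slide:
    - [0, 0, -0.3]
    - [0, 0, -0.6]
    - [0, 0, -1]
    - [0, 0, -1]
    - [0, 0, -1]
    - [0, -1, 0]
    - [0, -1, 0]
    - [0, -1, 0]
  yaw: [0, 0, 0, 0, 0, 0, 0, 0]
  claw: [0, 0, 0, 0, 0, 0, 0, 0]

```text
time: 12.2
position: [0.5892, -0.041, 0.1667]
eef_rot: [1.0, -0.002, 0.001, 0.0]
force: [1.1, 1.1, -1.1]
opening: 0.0852
```

Request:
arm_command:
  slide:
    - [0, -1, 0]
    - [0, -1, 0]
    - [0, -1, 0]
    - [0, -1, 0]
    - [0, -1, 0]
    - [0, 0, 0]
    - [0, 0, 0]
    - [0, 0, 0]
  yaw: [0, 0, 0, 0, 0, 0, 0, 0]
  claw: [0, 0, 0, 0, 0, 0, 0, 0]

```text
time: 13.0
position: [0.5894, 0.1076, 0.1657]
eef_rot: [1.0, -0.002, 0.0, 0.0]
force: [-0.3, -0.7, 0.1]
opening: 0.0852
```

```bash
python3 - <<'E'
from h import *
im=grab("top","t2")
w=wheels(im)
for k in w: print(k,w[k])
print("stack",wheels(im,.0525,(345,175,390,225)))
cv2.imwrite("pics/c4.png",cv2.resize(im[130:290,220:420,::-1],None,fx=4,fy=3.7,interpolation=cv2.INTER_CUBIC))
E
```

```text
g (array([0.6491, 0.278 ]), 18.0, 18.0)
gr (array([0.5819, 0.2697]), 17.7, 18.4)
stack {'gr': (array([ 0.5883, -0.1304]), 24.0, 24.0), 'y': (array([ 0.5876, -0.1311]), 18.0, 18.0)}
```

View pics/c4.png

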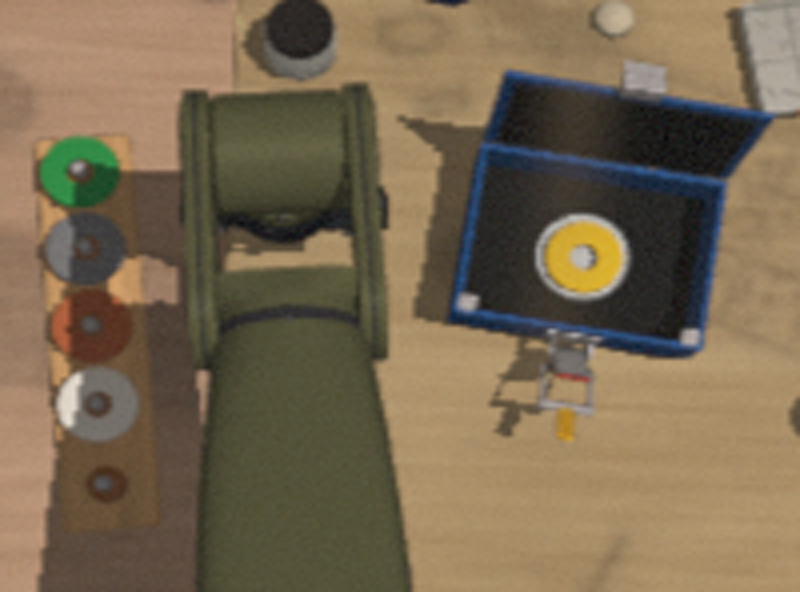

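Top crop: the yellow wheel sits concentric on the plate at (582,257), flat. The four wheels left on the stand have not moved. White is next.

Request:
arm_command:
  slide:
    - [-0.94, -0.97, 0]
    - [-0.94, -0.97, 0]
    - [-0.94, -0.97, 0]
    - [-0.94, -0.97, 0]
    - [-0.94, -0.97, 0]
    - [0, 0, 0.9]
    - [0, 0, 1]
    - [0, 0, 1]
  yaw: [0, 0, 0, 0, 0, 0, 0, 0]
  claw: [0, 0, 0, 0, 0, 0, 0, 0]

```text
time: 13.85
position: [0.4492, 0.2538, 0.0781]
eef_rot: [1.0, -0.002, 0.001, -0.0]
force: [0.5, 0.5, -0.4]
opening: 0.0853
```

Request:
arm_command:
  slide:
    - [0, 0, 0.5]
    - [0, 0, 0.5]
    - [0, 0, 0.5]
    - [0, 0, 0]
    - [0, 0, 0]
    - [0, 0, 0]
    - [0, 0, 0]
    - [0, 0, 0]
  yaw: [0, 0, 0, 0, 0, 0, 0, 0]
  claw: [0, 0, 0, 0, 0, 0, 0, 0]

```text
time: 14.65
position: [0.4493, 0.2544, 0.0342]
eef_rot: [1.0, -0.001, 0.001, -0.0]
force: [-0.1, -0.1, 1.2]
opening: 0.0853
```

Request:
arm_command:
  slide:
    - [0, 0, 0]
    - [0, 0, 0]
    - [0, 0, 0]
    - [0, 0, 0]
    - [0, 0, 0]
    - [0, 0, 0]
    - [0, 0, 0]
    - [0, 0, 0]
  yaw: [0, 0, 0, 0, 0, 0, 0, 0]
  claw: [0.4, 0.6, 0.8, 1, 1, 1, 1, 1]

```text
time: 15.45
position: [0.4494, 0.2545, 0.0347]
eef_rot: [1.0, -0.001, 0.001, -0.0]
force: [-1.8, -0.8, 7.2]
opening: 0.061
```

Request:
arm_command:
  slide:
    - [0, 0, -0.3]
    - [0, 0, -0.6]
    - [0, 0, -0.8]
    - [0, 0, -0.9]
    - [0, 0, -0.9]
    - [0, 0, -0.9]
    - [0, 0, 0]
    - [0, 0, 0]
  yaw: [0, 0, 0, 0, 0, 0, 0, 0]
  claw: [1, 1, 1, 1, 1, 1, 1, 1]

```text
time: 16.25
position: [0.4488, 0.2542, 0.1655]
eef_rot: [1.0, -0.001, 0.0, -0.0]
force: [1.1, -0.4, -1.5]
opening: 0.0612
```

Request:
arm_command:
  slide:
    - [0.585, 0.6, 0]
    - [0.585, 0.6, 0]
    - [0.585, 0.6, 0]
    - [0.585, 0.6, 0]
    - [0.585, 0.6, 0]
    - [0.585, 0.6, 0]
    - [0.585, 0.6, 0]
    - [0.585, 0.65, 0]
  yaw: [0, 0, 0, 0, 0, 0, 0, 0]
  claw: [1, 1, 1, 1, 1, 1, 1, 1]

```text
time: 17.05
position: [0.5879, 0.1074, 0.1623]
eef_rot: [1.0, -0.001, -0.002, 0.0]
force: [-0.3, 0.4, -1.1]
opening: 0.0611
```

Request:
arm_command:
  slide:
    - [0, 1, 0]
    - [0, 1, 0]
    - [0, 1, 0]
    - [0, 1, 0]
    - [0, 1, 0]
    - [0, 1, 0]
    - [0, 1, 0]
    - [0, 1, 0]
  yaw: [0, 0, 0, 0, 0, 0, 0, 0]
  claw: [1, 1, 1, 1, 1, 1, 1, 1]

```text
time: 17.85
position: [0.5865, -0.1325, 0.1624]
eef_rot: [1.0, -0.001, -0.002, -0.001]
force: [0.3, 0.3, -0.7]
opening: 0.0609
```

Request:
arm_command:
  slide:
    - [0, 0, 0]
    - [0, 0, 0]
    - [0, 0, 0.5]
    - [0, 0, 0.5]
    - [0, 0, 0.5]
    - [0, 0, 0.5]
    - [0, 0, 0]
    - [0, 0, 0]
  yaw: [0, 0, 0, 0, 0, 0, 0, 0]
  claw: [1, 1, 1, 1, 1, 1, 1, 1]

```text
time: 18.65
position: [0.5877, -0.1314, 0.1045]
eef_rot: [1.0, -0.001, -0.001, -0.0]
force: [-0.1, -0.4, -0.7]
opening: 0.061
```

Request:
arm_command:
  slide:
    - [0.04, 0, 0.5]
    - [0, 0, 0.5]
    - [0, 0, 0.4]
    - [0, 0, 0.2]
    - [0, 0, 0.08]
    - [0, 0, 0]
    - [0, 0, 0]
    - [0, 0, 0]
  yaw: [0, 0, 0, 0, 0, 0, 0, 0]
  claw: [1, 1, 1, 1, 1, 1, 1, 1]

```text
time: 19.45
position: [0.5899, -0.1319, 0.0557]
eef_rot: [1.0, -0.001, 0.001, 0.0]
force: [0.3, 0.1, -1.0]
opening: 0.0611
```

Request:
arm_command:
  slide:
    - [0, 0, 0]
    - [0, 0, 0]
    - [0, 0, 0]
    - [0, 0, 0]
    - [0, 0, 0]
    - [0, 0, 0]
    - [0, 0, 0]
    - [0, 0, 0]
  yaw: [0, 0, 0, 0, 0, 0, 0, 0]
  claw: [0.25, 0.2, 0.1, 0, 0, 0, 0, 0]

```text
time: 20.25
position: [0.5893, -0.1317, 0.0549]
eef_rot: [1.0, -0.001, -0.0, -0.0]
force: [-0.3, 0.0, -0.3]
opening: 0.0856
```

Request:
arm_command:
  slide:
    - [0, 0, -0.3]
    - [0, 0, -0.6]
    - [0, 0, -1]
    - [0, 0, -1]
    - [0, 0, -0.8]
    - [0, -1, 0]
    - [0, -1, 0]
    - [0, -1, 0]
  yaw: [0, 0, 0, 0, 0, 0, 0, 0]
  claw: [0, 0, 0, 0, 0, 0, 0, 0]

```text
time: 21.05
position: [0.5898, -0.041, 0.1672]
eef_rot: [1.0, -0.002, 0.001, 0.0]
force: [-0.5, 1.4, 0.1]
opening: 0.0855
```

Request:
arm_command:
  slide:
    - [-0.3, -1, 0]
    - [-0.4, -1, 0]
    - [-0.4, -1, 0]
    - [-0.4, -1, 0]
    - [-0.4, -1, 0]
    - [-0.55, 0, 0]
    - [0, 0, 0]
    - [0, 0, 0]
  yaw: [0, 0, 0, 0, 0, 0, 0, 0]
  claw: [0, 0, 0, 0, 0, 0, 0, 0]

```text
time: 21.85
position: [0.5168, 0.1084, 0.1666]
eef_rot: [1.0, -0.001, 0.001, -0.0]
force: [0.1, 0.2, -0.5]
opening: 0.0851
```

```bash
python3 - <<'E'
from h import *
im=grab("top","t3")
w=wheels(im)
for k in w: print(k,w[k])
print("stack",wheels(im,.063,(345,175,390,225)))
E
```

```text
g (array([0.6493, 0.2777]), 17.7, 18.4)
gr (array([0.5815, 0.2694]), 18.4, 18.4)
stack {'gr': (array([ 0.5864, -0.1289]), 24.0, 24.0), 'w': (array([ 0.5887, -0.1332]), 19.7, 18.8)}
```

Request:
arm_command:
  slide:
    - [-0.02, -1, 0]
    - [0, -1, 0]
    - [0, -1, 0]
    - [0, -1, 0]
    - [0, -1, 0.5]
    - [0, -0.12, 0.9]
    - [0, 0, 1]
    - [0, 0, 0.6]
  yaw: [0, 0, 0, 0, 0, 0, 0, 0]
  claw: [0, 0, 0, 0, 0, 0, 0, 0]

```text
time: 22.7
position: [0.516, 0.2615, 0.0734]
eef_rot: [1.0, -0.002, -0.001, 0.001]
force: [-0.5, -0.1, -0.4]
opening: 0.0853
```

Request:
arm_command:
  slide:
    - [0, 0, 0.5]
    - [0, 0, 0.5]
    - [0, 0, 0.5]
    - [0, 0, 0]
    - [0, 0, 0]
    - [0, 0, 0]
    - [0, 0, 0]
    - [0, 0, 0]
  yaw: [0, 0, 0, 0, 0, 0, 0, 0]
  claw: [0, 0, 0, 0, 0, 0, 0, 0]

```text
time: 23.5
position: [0.5168, 0.2623, 0.0318]
eef_rot: [1.0, -0.001, 0.001, -0.0]
force: [-0.7, 0.5, -0.0]
opening: 0.0854
```

Request:
arm_command:
  slide:
    - [0, 0, 0]
    - [0, 0, 0]
    - [0, 0, 0]
    - [0, 0, 0]
    - [0, 0, 0]
    - [0, 0, 0]
    - [0, 0, 0]
    - [0, 0, 0]
  yaw: [0, 0, 0, 0, 0, 0, 0, 0]
  claw: [0.4, 0.6, 0.8, 1, 1, 1, 1, 1]

```text
time: 24.3
position: [0.517, 0.2624, 0.032]
eef_rot: [1.0, -0.001, 0.001, -0.0]
force: [-0.7, -0.4, 5.8]
opening: 0.0611
```

Request:
arm_command:
  slide:
    - [0, 0, -0.3]
    - [0, 0, -0.6]
    - [0, 0, -0.8]
    - [0, 0, -0.9]
    - [0, 0, -0.9]
    - [0, 0, -0.9]
    - [0, 0, 0]
    - [0, 0, 0]
  yaw: [0, 0, 0, 0, 0, 0, 0, 0]
  claw: [1, 1, 1, 1, 1, 1, 1, 1]

```text
time: 25.1
position: [0.5159, 0.2619, 0.1625]
eef_rot: [1.0, -0.001, -0.0, 0.0]
force: [-0.2, -1.1, -1.9]
opening: 0.0608
```

Request:
arm_command:
  slide:
    - [0.31, 0.65, 0]
    - [0.31, 0.65, 0]
    - [0.31, 0.65, 0]
    - [0.31, 0.65, 0]
    - [0.31, 0.65, 0]
    - [0.31, 0.65, 0]
    - [0.31, 0.65, 0]
    - [0.31, 0.6, 0]
  yaw: [0, 0, 0, 0, 0, 0, 0, 0]
  claw: [1, 1, 1, 1, 1, 1, 1, 1]

```text
time: 25.9
position: [0.5888, 0.1063, 0.1596]
eef_rot: [1.0, -0.001, -0.003, 0.0]
force: [0.6, 0.6, -1.1]
opening: 0.0606
```

Request:
arm_command:
  slide:
    - [0, 1, 0]
    - [0, 1, 0]
    - [0, 1, 0]
    - [0, 1, 0]
    - [0, 1, 0]
    - [0, 1, 0]
    - [0, 1, 0]
    - [0, 1, 0]
  yaw: [0, 0, 0, 0, 0, 0, 0, 0]
  claw: [1, 1, 1, 1, 1, 1, 1, 1]

```text
time: 26.7
position: [0.5878, -0.1333, 0.1595]
eef_rot: [1.0, -0.001, -0.002, -0.001]
force: [1.0, -0.9, -1.4]
opening: 0.0604
```

Request:
arm_command:
  slide:
    - [0, 0, 0]
    - [0, 0, 0]
    - [0, 0, 0.5]
    - [0, 0, 0.5]
    - [0, 0, 0.5]
    - [0, 0, 0.5]
    - [0, 0, 0]
    - [0, 0, 0]
  yaw: [0, 0, 0, 0, 0, 0, 0, 0]
  claw: [1, 1, 1, 1, 1, 1, 1, 1]

```text
time: 27.5
position: [0.5892, -0.1323, 0.102]
eef_rot: [1.0, -0.001, -0.001, -0.0]
force: [-0.4, -0.2, -1.4]
opening: 0.0611
```

Request:
arm_command:
  slide:
    - [0, -0.02, 0.4]
    - [0, 0, 0.4]
    - [0, 0, 0.3]
    - [0, 0, 0.15]
    - [0, 0, 0.05]
    - [0, 0, 0]
    - [0, 0, 0]
    - [0, 0, 0]
  yaw: [0, 0, 0, 0, 0, 0, 0, 0]
  claw: [1, 1, 1, 1, 1, 1, 1, 1]

```text
time: 28.3
position: [0.59, -0.1322, 0.0645]
eef_rot: [1.0, -0.001, 0.001, 0.0]
force: [-0.2, -0.3, -0.9]
opening: 0.0609
```

Request:
arm_command:
  slide:
    - [0, 0, 0]
    - [0, 0, 0]
    - [0, 0, 0]
    - [0, 0, 0]
    - [0, 0, 0]
    - [0, 0, 0]
    - [0, 0, 0]
    - [0, 0, 0]
  yaw: [0, 0, 0, 0, 0, 0, 0, 0]
  claw: [0.25, 0.2, 0.1, 0, 0, 0, 0, 0]

```text
time: 29.1
position: [0.5895, -0.1321, 0.0639]
eef_rot: [1.0, -0.001, -0.0, -0.0]
force: [0.2, -0.5, 0.9]
opening: 0.0853
```

Request:
arm_command:
  slide:
    - [0, 0, -0.3]
    - [0, 0, -0.6]
    - [0, 0, -1]
    - [0, 0, -1]
    - [0, 0, -0.6]
    - [0, -1, 0]
    - [0, -1, 0]
    - [0, -1, 0]
  yaw: [0, 0, 0, 0, 0, 0, 0, 0]
  claw: [0, 0, 0, 0, 0, 0, 0, 0]

```text
time: 29.9
position: [0.59, -0.0413, 0.1701]
eef_rot: [1.0, -0.002, 0.001, 0.0]
force: [-0.4, -0.1, -0.7]
opening: 0.0855
```

Request:
arm_command:
  slide:
    - [0, -1, 0]
    - [0, -1, 0]
    - [0, -1, 0]
    - [0, -1, 0]
    - [0, -1, 0]
    - [0, 0, 0]
    - [0, 0, 0]
    - [0, 0, 0]
  yaw: [0, 0, 0, 0, 0, 0, 0, 0]
  claw: [0, 0, 0, 0, 0, 0, 0, 0]

```text
time: 30.7
position: [0.5903, 0.1073, 0.1693]
eef_rot: [1.0, -0.002, 0.0, 0.0]
force: [0.0, -0.5, -0.5]
opening: 0.0856
```

```bash
python3 - <<'E'
from h import *
im=grab("top","t4")
w=wheels(im)
for k in w: print(k,w[k])
print("stack",wheels(im,.0735,(345,175,390,225)))
E
```

```text
g (array([0.6492, 0.2776]), 17.7, 18.4)
gr (array([0.5817, 0.2697]), 17.7, 18.4)
stack {'o': (array([ 0.5885, -0.1318]), 18.0, 19.0)}
```

Request:
arm_command:
  slide:
    - [-0.25, -1, 0]
    - [0, -1, 0]
    - [0, -1, 0]
    - [0, -1, 0]
    - [0, -1, 0.5]
    - [0, -0.4, 0.9]
    - [0, 0, 1]
    - [0, 0, 0.6]
  yaw: [0, 0, 0, 0, 0, 0, 0, 0]
  claw: [0, 0, 0, 0, 0, 0, 0, 0]

```text
time: 31.55
position: [0.5822, 0.269, 0.0763]
eef_rot: [1.0, -0.002, -0.002, 0.001]
force: [-0.2, 0.1, -1.2]
opening: 0.0855
```

Request:
arm_command:
  slide:
    - [0, 0, 0.5]
    - [0, 0, 0.5]
    - [0, 0, 0.6]
    - [0, 0, 0]
    - [0, 0, 0]
    - [0, 0, 0]
    - [0, 0, 0]
    - [0, 0, 0]
  yaw: [0, 0, 0, 0, 0, 0, 0, 0]
  claw: [0, 0, 0, 0, 0, 0, 0, 0]

```text
time: 32.35
position: [0.5838, 0.2703, 0.032]
eef_rot: [1.0, -0.001, 0.001, -0.0]
force: [-0.3, 0.5, -0.7]
opening: 0.0853
```

Request:
arm_command:
  slide:
    - [0, 0, 0]
    - [0, 0, 0]
    - [0, 0, 0]
    - [0, 0, 0]
    - [0, 0, 0]
    - [0, 0, 0]
    - [0, 0, 0]
    - [0, 0, 0]
  yaw: [0, 0, 0, 0, 0, 0, 0, 0]
  claw: [0.4, 0.6, 0.8, 1, 1, 1, 1, 1]

```text
time: 33.15
position: [0.584, 0.2704, 0.0321]
eef_rot: [1.0, -0.001, 0.001, -0.0]
force: [-1.5, -0.4, 5.1]
opening: 0.0609
```

Request:
arm_command:
  slide:
    - [0, 0, -0.3]
    - [0, 0, -0.6]
    - [0, 0, -0.8]
    - [0, 0, -0.9]
    - [0, 0, -0.9]
    - [0, 0, -0.9]
    - [0, 0, 0]
    - [0, 0, 0]
  yaw: [0, 0, 0, 0, 0, 0, 0, 0]
  claw: [1, 1, 1, 1, 1, 1, 1, 1]

```text
time: 33.95
position: [0.5833, 0.27, 0.1637]
eef_rot: [1.0, -0.001, 0.001, -0.0]
force: [0.2, 0.1, -1.3]
opening: 0.0608
```

Request:
arm_command:
  slide:
    - [0.2, 0.7, 0]
    - [0, 0.7, 0]
    - [0, 0.7, 0]
    - [0, 0.7, 0]
    - [0, 0.7, 0]
    - [0, 0.7, 0]
    - [0, 0.7, 0]
    - [0, 0.5, 0]
  yaw: [0, 0, 0, 0, 0, 0, 0, 0]
  claw: [1, 1, 1, 1, 1, 1, 1, 1]

```text
time: 34.75
position: [0.5873, 0.1066, 0.1603]
eef_rot: [1.0, -0.002, -0.002, 0.0]
force: [-0.3, 0.2, -1.4]
opening: 0.061
```

Request:
arm_command:
  slide:
    - [0, 1, 0]
    - [0, 1, 0]
    - [0, 1, 0]
    - [0, 1, 0]
    - [0, 1, 0]
    - [0, 1, 0]
    - [0, 1, 0]
    - [0, 1, 0]
  yaw: [0, 0, 0, 0, 0, 0, 0, 0]
  claw: [1, 1, 1, 1, 1, 1, 1, 1]

```text
time: 35.55
position: [0.5871, -0.1329, 0.1613]
eef_rot: [1.0, -0.001, -0.001, -0.0]
force: [-1.3, -0.3, -1.1]
opening: 0.0607
```

Request:
arm_command:
  slide:
    - [0, 0, 0]
    - [0, 0, 0]
    - [0, 0, 0.5]
    - [0, 0, 0.5]
    - [0, 0, 0.5]
    - [0, 0, 0.5]
    - [0, 0, 0]
    - [0, 0, 0]
  yaw: [0, 0, 0, 0, 0, 0, 0, 0]
  claw: [1, 1, 1, 1, 1, 1, 1, 1]

```text
time: 36.35
position: [0.5877, -0.1317, 0.102]
eef_rot: [1.0, -0.001, -0.001, -0.0]
force: [0.1, 0.0, -0.8]
opening: 0.061
```

Request:
arm_command:
  slide:
    - [0.04, 0, 0.4]
    - [0, 0, 0.3]
    - [0, 0, 0.15]
    - [0, 0, 0.1]
    - [0, 0, 0.03]
    - [0, 0, 0]
    - [0, 0, 0]
    - [0, 0, 0]
  yaw: [0, 0, 0, 0, 0, 0, 0, 0]
  claw: [1, 1, 1, 1, 1, 1, 1, 1]

```text
time: 37.15
position: [0.5896, -0.1321, 0.074]
eef_rot: [1.0, -0.001, 0.0, 0.0]
force: [-0.4, 0.1, -1.5]
opening: 0.0608
```

Request:
arm_command:
  slide:
    - [0, 0, 0]
    - [0, 0, 0]
    - [0, 0, 0]
    - [0, 0, 0]
    - [0, 0, 0]
    - [0, 0, 0]
    - [0, 0, 0]
    - [0, 0, 0]
  yaw: [0, 0, 0, 0, 0, 0, 0, 0]
  claw: [0.25, 0.2, 0.1, 0, 0, 0, 0, 0]

```text
time: 37.95
position: [0.5893, -0.132, 0.0735]
eef_rot: [1.0, -0.001, -0.0, -0.0]
force: [0.7, 0.6, 0.2]
opening: 0.0854
```

Request:
arm_command:
  slide:
    - [0, 0, -0.3]
    - [0, 0, -0.6]
    - [0, 0, -1]
    - [0, 0, -1]
    - [0, 0, -0.3]
    - [0, -1, 0]
    - [0, -1, 0]
    - [0, -1, 0]
  yaw: [0, 0, 0, 0, 0, 0, 0, 0]
  claw: [0, 0, 0, 0, 0, 0, 0, 0]

```text
time: 38.75
position: [0.5891, -0.0412, 0.169]
eef_rot: [1.0, -0.002, -0.0, -0.0]
force: [0.0, 0.2, 0.1]
opening: 0.0855
```

Request:
arm_command:
  slide:
    - [0, -1, 0]
    - [0, -1, 0]
    - [0, -1, 0]
    - [0, -1, 0]
    - [0, -1, 0]
    - [0, 0, 0]
    - [0, 0, 0]
    - [0, 0, 0]
  yaw: [0, 0, 0, 0, 0, 0, 0, 0]
  claw: [0, 0, 0, 0, 0, 0, 0, 0]

```text
time: 39.55
position: [0.5898, 0.1072, 0.1691]
eef_rot: [1.0, -0.002, -0.0, 0.0]
force: [0.1, 0.2, 0.1]
opening: 0.085
```

```bash
python3 - <<'E'
from h import *
im=grab("top","t5")
w=wheels(im)
for k in w: print(k,w[k])
print("stack",wheels(im,.084,(345,175,390,225)))
E
```

```text
g (array([0.6492, 0.2775]), 17.7, 18.4)
stack {'gr': (array([ 0.5832, -0.1273]), 24.0, 23.0)}
```

Request:
arm_command:
  slide:
    - [0.4, -1, 0]
    - [0.4, -1, 0]
    - [0.4, -1, 0]
    - [0.4, -1, 0]
    - [0.4, -1, 0.3]
    - [0, -0.7, 0.9]
    - [0, 0, 1]
    - [0, 0, 0.8]
  yaw: [0, 0, 0, 0, 0, 0, 0, 0]
  claw: [0, 0, 0, 0, 0, 0, 0, 0]

```text
time: 40.4
position: [0.6502, 0.2782, 0.0775]
eef_rot: [1.0, -0.001, -0.001, 0.0]
force: [-0.2, -0.2, -0.0]
opening: 0.0853
```

Request:
arm_command:
  slide:
    - [0, 0, 0.5]
    - [0, 0, 0.5]
    - [0, 0, 0.6]
    - [0, 0, 0]
    - [0, 0, 0]
    - [0, 0, 0]
    - [0, 0, 0]
    - [0, 0, 0]
  yaw: [0, 0, 0, 0, 0, 0, 0, 0]
  claw: [0, 0, 0, 0, 0, 0, 0, 0]

```text
time: 41.2
position: [0.651, 0.2791, 0.0327]
eef_rot: [1.0, -0.001, 0.001, -0.0]
force: [-0.5, 0.3, 0.7]
opening: 0.0856
```

Request:
arm_command:
  slide:
    - [0, 0, 0]
    - [0, 0, 0]
    - [0, 0, 0]
    - [0, 0, 0]
    - [0, 0, 0]
    - [0, 0, 0]
    - [0, 0, 0]
    - [0, 0, 0]
  yaw: [0, 0, 0, 0, 0, 0, 0, 0]
  claw: [0.4, 0.6, 0.8, 1, 1, 1, 1, 1]

```text
time: 42.0
position: [0.6511, 0.279, 0.0324]
eef_rot: [1.0, -0.001, 0.001, -0.0]
force: [0.7, 0.8, 6.4]
opening: 0.0605
```

Request:
arm_command:
  slide:
    - [0, 0, -0.3]
    - [0, 0, -0.6]
    - [0, 0, -0.8]
    - [0, 0, -0.9]
    - [0, 0, -0.9]
    - [0, 0, -0.9]
    - [0, 0, 0]
    - [0, 0, 0]
  yaw: [0, 0, 0, 0, 0, 0, 0, 0]
  claw: [1, 1, 1, 1, 1, 1, 1, 1]

```text
time: 42.8
position: [0.6505, 0.2788, 0.1643]
eef_rot: [1.0, -0.001, 0.001, -0.0]
force: [-0.6, -0.5, -1.9]
opening: 0.0606
```

Request:
arm_command:
  slide:
    - [-0.25, 0.71, 0]
    - [-0.25, 0.71, 0]
    - [-0.25, 0.71, 0]
    - [-0.25, 0.71, 0]
    - [-0.25, 0.71, 0]
    - [-0.25, 0.71, 0]
    - [-0.25, 0.71, 0]
    - [-0.25, 0.71, 0]
  yaw: [0, 0, 0, 0, 0, 0, 0, 0]
  claw: [1, 1, 1, 1, 1, 1, 1, 1]

```text
time: 43.6
position: [0.5879, 0.1076, 0.1606]
eef_rot: [1.0, -0.001, -0.002, 0.0]
force: [-0.1, -0.5, -0.8]
opening: 0.0605
```

Request:
arm_command:
  slide:
    - [0, 1, 0]
    - [0, 1, 0]
    - [0, 1, 0]
    - [0, 1, 0]
    - [0, 1, 0]
    - [0, 1, 0]
    - [0, 1, 0]
    - [0, 1, 0]
  yaw: [0, 0, 0, 0, 0, 0, 0, 0]
  claw: [1, 1, 1, 1, 1, 1, 1, 1]

```text
time: 44.4
position: [0.5876, -0.1322, 0.1607]
eef_rot: [1.0, -0.001, -0.002, -0.001]
force: [0.2, -0.8, -1.0]
opening: 0.0605
```

Request:
arm_command:
  slide:
    - [0, 0, 0]
    - [0, 0, 0]
    - [0, 0, 0.5]
    - [0, 0, 0.5]
    - [0, 0, 0.5]
    - [0, 0, 0.5]
    - [0, 0, 0]
    - [0, 0, 0]
  yaw: [0, 0, 0, 0, 0, 0, 0, 0]
  claw: [1, 1, 1, 1, 1, 1, 1, 1]

```text
time: 45.2
position: [0.5889, -0.1311, 0.1026]
eef_rot: [1.0, -0.001, -0.001, -0.0]
force: [0.4, -0.0, -0.7]
opening: 0.0607
```

Request:
arm_command:
  slide:
    - [0.02, 0.02, 0.25]
    - [0, 0, 0.2]
    - [0, 0, 0.1]
    - [0, 0, 0.05]
    - [0, 0, 0]
    - [0, 0, 0]
    - [0, 0, 0]
    - [0, 0, 0]
  yaw: [0, 0, 0, 0, 0, 0, 0, 0]
  claw: [1, 1, 1, 1, 1, 1, 1, 1]

```text
time: 46.0
position: [0.5901, -0.1321, 0.0858]
eef_rot: [1.0, -0.001, 0.0, 0.0]
force: [0.1, -0.0, -1.3]
opening: 0.0608
```

Request:
arm_command:
  slide:
    - [0, 0, 0]
    - [0, 0, 0]
    - [0, 0, 0]
    - [0, 0, 0]
    - [0, 0, 0]
    - [0, 0, 0]
    - [0, 0, 0]
    - [0, 0, 0]
  yaw: [0, 0, 0, 0, 0, 0, 0, 0]
  claw: [0.25, 0.2, 0.1, 0, 0, 0, 0, 0]

```text
time: 46.8
position: [0.5899, -0.132, 0.0855]
eef_rot: [1.0, -0.001, -0.0, -0.0]
force: [0.1, -0.4, -0.4]
opening: 0.0855
```

Request:
arm_command:
  slide:
    - [0, 0, -0.3]
    - [0, 0, -0.6]
    - [0, 0, -1]
    - [0, 0, -0.5]
    - [0, 0, 0]
    - [0, -1, -1]
    - [0, -1, -1]
    - [0, -1, -1]
  yaw: [0, 0, 0, 0, 0, 0, 0, 0]
  claw: [0, 0, 0, 0, 0, 0, 0, 0]

```text
time: 47.6
position: [0.5892, -0.0412, 0.2467]
eef_rot: [1.0, -0.002, -0.001, -0.0]
force: [1.0, 0.1, 0.7]
opening: 0.0858
```

Request:
arm_command:
  slide:
    - [0, -1, 0]
    - [0, -1, 0]
    - [0, -1, 0]
    - [0, -1, 0]
    - [0, -1, 0]
    - [0, 0, 0]
    - [0, 0, 0]
    - [0, 0, 0]
  yaw: [0.2, 0.2, 0.2, 0.2, 0.2, 0.2, 0.2, 0]
  claw: [0, 0.5, 1, 1, 1, 1, 1, 1]

```text
time: 48.4
position: [0.5955, 0.1071, 0.2466]
eef_rot: [0.998, -0.063, -0.001, 0.0]
force: [-0.2, 0.1, -0.8]
opening: 0.0001
```

```bash
python3 - <<'E'
from h import *
im=grab("top","t6"); sd=grab("side","s6")
print("stack",wheels(im,.0945,(345,175,390,225)))
for a,b in (((346.6,149.6),(282.4,156.6)),((413.6,161),(294.4,128.4))): print(tri(a,b))
for n,(u,v),z in (("jar",(294,134),.081),("ball",(373,135),.02),("cup",(333,110),.1),("box",(430,140),.03)): print(n,onz("top",u,v,z).round(3))
print(ang()); plan(.76,-.12,.24,-7)
a=cv2.resize(im[130:270,310:450,::-1],(400,400),interpolation=cv2.INTER_CUBIC)
b=cv2.resize(sd[110:230,270:390,::-1],(400,400),interpolation=cv2.INTER_CUBIC)
cv2.imwrite("pics/c6.png",cv2.hconcat([a,b]))
E
```

```text
stack {'g': (array([ 0.5901, -0.1327]), 19.1, 19.8)}
(array([ 0.69783688, -0.04936517,  0.24185042]), np.float64(0.003784752749072131))
(array([ 0.67281364, -0.24514798,  0.24282854]), np.float64(0.0019848215387947422))
jar [0.787 0.107 0.081]
ball [ 0.814 -0.159  0.02 ]
cup [ 0.867 -0.016  0.1  ]
box [ 0.802 -0.352  0.03 ]
-7.219374437292356
slide now [6.38 6.81 0.24] after turn [6.36 6.84 0.24] yaw -0.04 pos [0.5957 0.1068 0.2471] open -0.0 F [ 0.6  0.3 -0. ] t 48.5
```

View pics/c6.png

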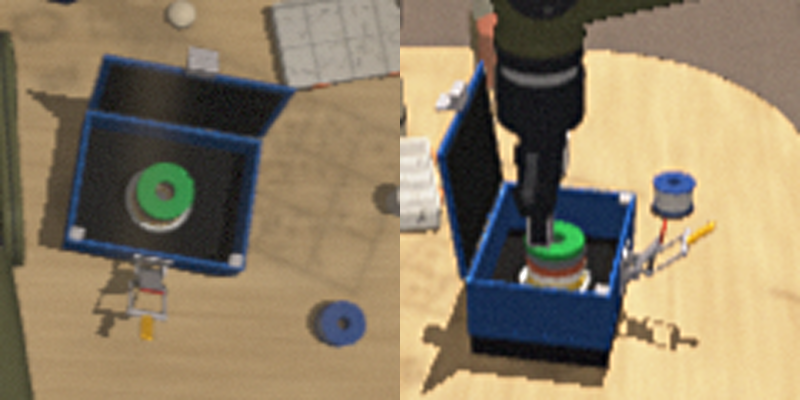

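Both views: all five wheels are in one level stack at left-panel (160,195), with the fingers clear of it. The lid stands about 100° open, and the spool, pot and jar are in place. Now I go behind the lid.

Request:
arm_command:
  slide:
    - [0.96, 0, 0]
    - [0.96, 0, 0]
    - [0.96, 0, 0]
    - [0.96, 0, 0]
    - [0.96, 0, 0]
    - [0.96, 0, 0]
    - [0, 1, 0]
    - [0, 1, 0]
  yaw: [0, 0, 0, 0, 0, 0, 0, 0]
  claw: [1, 1, 1, 1, 1, 1, 1, 1]

```text
time: 49.3
position: [0.7602, 0.0253, 0.2461]
eef_rot: [0.998, -0.062, -0.001, 0.0]
force: [-0.2, -0.7, -0.0]
opening: 0.0001
```

Request:
arm_command:
  slide:
    - [0, 0.9, 0]
    - [0, 0.9, 0]
    - [0, 0.9, 0]
    - [0, 0.9, 0]
    - [0, 0.8, 0]
    - [0, 0, 0.4]
    - [0, 0, 0.4]
    - [0, 0, 0.3]
  yaw: [0, 0, 0, 0, 0, 0, 0, 0]
  claw: [1, 1, 1, 1, 1, 1, 1, 1]

```text
time: 50.1
position: [0.7426, -0.1038, 0.2122]
eef_rot: [0.998, -0.062, -0.001, -0.0]
force: [-0.4, -0.4, -1.3]
opening: 0.0003
```

```bash
python3 - <<'E'
from h import *
plan(.744,-.1055,.21,-7)
# path: TCP in case frame relative to hinge point, r=.125
a=np.radians(-7); H=np.array([.6695,-.0963]); ex=np.array([np.cos(a),np.sin(a)])
p=bot.sense()["position"]; print("u now",-(p[:2]-H)@ex,"z",p[2])
for th in (110,100,90,75,60,45,30,20,10,0):
    t=np.radians(th); u=.125*np.cos(t)-.006*np.sin(t)-.011; h=.125*np.sin(t)+.006*np.cos(t); print(th,round(u,4),round(.098+h,4))
E
```

```text
slide now [0.05 0.05 0.07] after turn [0.05 0.05 0.07] yaw -0.03 pos [ 0.7426 -0.1038  0.2122] open 0.0003 F [-0.4 -0.4 -1.3] t 50.1
u now -0.0734739097478013 z 0.21219083930207738
110 -0.0594 0.2134
100 -0.0386 0.2201
90 -0.017 0.223
75 0.0156 0.2203
60 0.0463 0.2093
45 0.0731 0.1906
30 0.0943 0.1657
20 0.1044 0.1464
10 0.1111 0.1256
0 0.114 0.104
```

Request:
arm_command:
  slide:
    - [-0.37, 0, -0.03]
    - [-0.37, 0, -0.03]
    - [-0.37, 0, -0.03]
    - [-0.37, 0, -0.03]
    - [-0.37, 0, -0.03]
    - [-0.37, 0, -0.03]
    - [-0.37, 0, 0]
    - [-0.37, 0, 0]
  yaw: [0, 0, 0, 0, 0, 0, 0, 0]
  claw: [1, 1, 1, 1, 1, 1, 1, 1]

```text
time: 50.9
position: [0.6544, -0.0933, 0.22]
eef_rot: [0.998, -0.062, 0.0, 0.0]
force: [3.4, 0.3, -1.5]
opening: 0.0002
```

Request:
arm_command:
  slide:
    - [-0.27, 0, 0.05]
    - [-0.26, 0, 0.08]
    - [-0.26, 0, 0.1]
    - [-0.25, 0, 0.12]
    - [-0.24, 0, 0.14]
    - [-0.23, 0, 0.16]
    - [-0.21, 0, 0.17]
    - [-0.2, 0, 0.18]
  yaw: [0, 0, 0, 0, 0, 0, 0, 0]
  claw: [1, 1, 1, 1, 1, 1, 1, 1]

```text
time: 51.7
position: [0.5974, -0.0859, 0.1898]
eef_rot: [0.998, -0.062, -0.0, 0.0]
force: [0.6, 0.2, 3.8]
opening: -0.0001
```

```bash
python3 - <<'E'
from h import *
a=np.radians(-7); H=np.array([.6695,-.0963]); ex=np.array([np.cos(a),np.sin(a)])
s=bot.sense();p=s["position"]; print("u now",-(p[:2]-H)@ex,"z",p[2],s["force"])
sd=grab("side","s7")
cv2.imwrite("pics/c7.png",cv2.resize(sd[90:230,250:410,::-1],(560,490),interpolation=cv2.INTER_CUBIC))
E
```

```text
u now 0.07281035568736909 z 0.18984734425062558 [0.6202291  0.23536532 3.75538327]
```

View pics/c7.png

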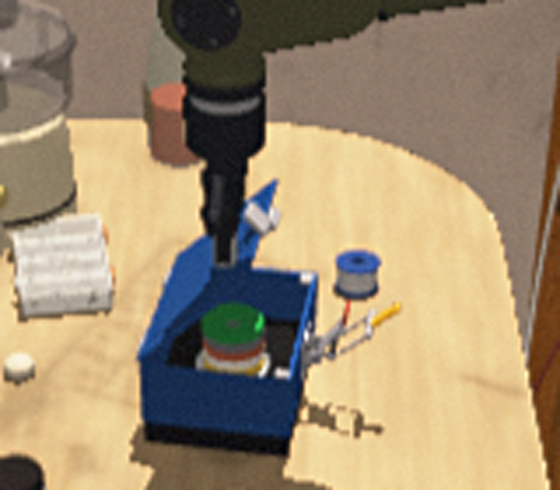

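The lid is about half way down, riding on the fingertip at crop (228,262), and the stack under it is undisturbed. I carry on along the arc.

Request:
arm_command:
  slide:
    - [-0.25, 0, 0.2]
    - [-0.22, 0, 0.23]
    - [-0.19, 0, 0.25]
    - [-0.17, 0, 0.27]
    - [-0.14, 0, 0.29]
    - [-0.12, 0, 0.3]
    - [-0.1, 0, 0.3]
    - [-0.08, 0, 0.3]
  yaw: [0, 0, 0, 0, 0, 0, 0, 0]
  claw: [1, 1, 1, 1, 1, 1, 1, 1]

```text
time: 52.55
position: [0.5594, -0.0811, 0.1246]
eef_rot: [0.998, -0.062, -0.001, -0.0]
force: [-1.0, 0.4, 2.0]
opening: -0.0003
```

Request:
arm_command:
  slide:
    - [-0.05, 0, 0.2]
    - [-0.05, 0, 0.2]
    - [0, 0, 0.15]
    - [0, 0, 0.1]
    - [0, 0, 0.08]
    - [0, 0, 0]
    - [0, 0, 0]
    - [0, 0, 0]
  yaw: [0, 0, 0, 0, 0, 0, 0, 0]
  claw: [1, 1, 1, 1, 1, 1, 1, 1]

```text
time: 53.35
position: [0.5574, -0.0809, 0.104]
eef_rot: [0.998, -0.062, 0.0, 0.0]
force: [-1.2, 0.9, 2.9]
opening: 0.0002
```

Request:
arm_command:
  slide:
    - [0, 0, 0.06]
    - [0, 0, 0.06]
    - [0, 0, 0]
    - [0, 0, 0]
    - [0, 0, 0]
    - [0, 0, 0]
    - [0, 0, 0]
    - [0, 0, 0]
  yaw: [0, 0, 0, 0, 0, 0, 0, 0]
  claw: [1, 1, 1, 1, 1, 1, 1, 1]

```text
time: 54.15
position: [0.5575, -0.081, 0.1037]
eef_rot: [0.998, -0.062, -0.0, 0.0]
force: [-9.5, 1.9, 19.0]
opening: 0.0001
```

Request:
arm_command:
  slide:
    - [0, 0, -0.2]
    - [0, 0, -0.5]
    - [0, 0, -0.8]
    - [0, 0, -0.9]
    - [0, 0, -0.8]
    - [0, 0, 0]
    - [0, 0, 0]
    - [0, 0, 0]
  yaw: [0, 0, 0, 0, 0, 0, 0, 0]
  claw: [1, 1, 1, 1, 1, 1, 1, 1]

```text
time: 54.95
position: [0.5565, -0.0807, 0.1947]
eef_rot: [0.998, -0.062, -0.001, -0.0]
force: [-0.1, -0.0, 0.3]
opening: 0.0004
```

```bash
cat >> h.py <<'E'
O=np.array([.5895,-.1317]); CA=np.radians(-7.2); EX=np.array([np.cos(CA),np.sin(CA)]); EY=np.array([-np.sin(CA),np.cos(CA)])
def c2w(x,y,z): p=O+x*EX+y*EY; return np.array([p[0],p[1],z])
def w2c(p): d=np.array(p)[:2]-O; return np.array([d@EX,d@EY,p[2]])
E
python3 - <<'E'
from h import *
for f in ("top0","side0"):
    n=f[:-1]; im=cv2.imread(f"pics/{f}.png"); h=cv2.cvtColor(im,cv2.COLOR_BGR2HSV)
    c=proj(n,c2w(-.16,0,.127)).astype(int); x0,y0=c-15
    m=cv2.inRange(h[y0:y0+30,x0:x0+30],np.array((18,150,110)),np.array((32,255,255)))
    ys,xs=np.nonzero(m); print(n,"tab px",(xs.mean()+x0,ys.mean()+y0,len(xs)),"pred mid(r=68)",proj(n,c2w(-.1045-.0481-.0018,0,.072+.05)))
    globals()[n]=(xs.mean()+x0,ys.mean()+y0)
p,e=tri(top,side); print("tab centre case",w2c(p),"err",e)
print("tcp case",w2c(bot.sense()["position"]))
sd=grab("side","s8")
cv2.imwrite("pics/c8.png",cv2.resize(sd[110:230,270:390,::-1],(480,480),interpolation=cv2.INTER_CUBIC))
E
```

```text
top tab px (np.float64(360.6774193548387), np.float64(244.41935483870967), 31) pred mid(r=68) [361.51720157 244.25837649]
side tab px (np.float64(359.8), np.float64(179.55), 20) pred mid(r=68) [359.79636264 178.53402992]
tab centre case [-0.15490679  0.00215512  0.11918704] err 0.000289578646713068
tcp case [-0.03916966  0.04648518  0.19467122]
```

View pics/c8.png

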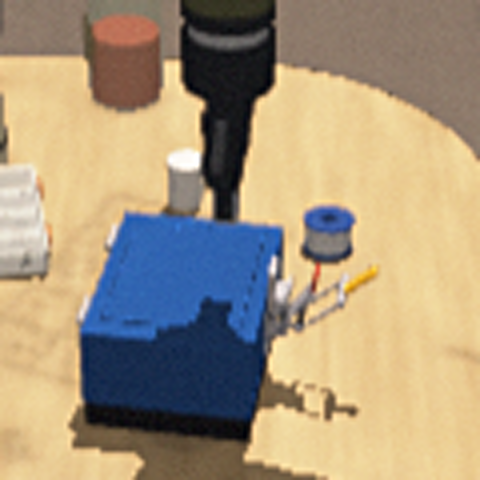

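The lid is shut flat. The yellow tab measures case (-155, 2, 119) mm, within about 3 mm of my latch model's (-154, 0, 122). Next I sweep the loop over from outside the tab.

Request:
arm_command:
  slide:
    - [-0.65, 0.19, 0]
    - [-0.65, 0.19, 0]
    - [-0.65, 0.19, 0]
    - [-0.65, 0.19, 0]
    - [-0.65, 0.19, 0]
    - [-0.65, 0.19, 0]
    - [-0.65, 0.19, 0]
    - [-0.65, 0.19, 0]
  yaw: [0, 0, 0, 0, 0, 0, 0, 0]
  claw: [1, 1, 1, 1, 1, 1, 1, 1]

```text
time: 55.8
position: [0.3953, -0.1065, 0.1947]
eef_rot: [0.998, -0.062, -0.001, -0.0]
force: [0.7, -0.1, 0.3]
opening: 0.0004
```

Request:
arm_command:
  slide:
    - [0, 0, 0]
    - [0, 0, 0.5]
    - [0, 0, 0.7]
    - [0, 0, 0.7]
    - [0, 0, 0.5]
    - [0, 0, 0.25]
    - [0, 0, 0]
    - [0, 0, 0]
  yaw: [0, 0, 0, 0, 0, 0, 0, 0]
  claw: [1, 1, 1, 1, 1, 1, 1, 1]

```text
time: 56.6
position: [0.3972, -0.1067, 0.1167]
eef_rot: [0.998, -0.062, -0.0, -0.0]
force: [0.3, -0.4, 0.8]
opening: -0.0001
```

```bash
python3 - <<'E'
from h import *
s=bot.sense(); print("tcp case",w2c(s["position"]),ang(),s["force"])
E
```

```text
tcp case [-0.19391709  0.00074846  0.11673492] -7.138493256765611 [ 0.25199926 -0.41384017  0.78035111]
```

Request:
arm_command:
  slide:
    - [0.18, 0, 0]
    - [0.18, 0, 0]
    - [0.18, 0, -0.05]
    - [0.18, 0, -0.1]
    - [0.18, 0, -0.12]
    - [0.18, 0, -0.13]
    - [0.18, 0, -0.13]
    - [0.18, 0, -0.12]
  yaw: [0, 0, 0, 0, 0, 0, 0, 0]
  claw: [1, 1, 1, 1, 1, 1, 1, 1]

```text
time: 57.4
position: [0.4403, -0.1122, 0.1367]
eef_rot: [0.998, -0.062, 0.0, 0.0]
force: [0.9, 0.5, 0.1]
opening: 0.0001
```

Request:
arm_command:
  slide:
    - [0.19, 0, -0.03]
    - [0.19, 0, 0]
    - [0.19, 0, 0]
    - [0.19, 0, 0]
    - [0.19, 0, 0]
    - [0.19, 0, 0]
    - [0.19, 0, 0]
    - [0.19, 0, 0]
  yaw: [0, 0, 0, 0, 0, 0, 0, 0]
  claw: [1, 1, 1, 1, 1, 1, 1, 1]

```text
time: 58.2
position: [0.4854, -0.1178, 0.1371]
eef_rot: [0.998, -0.062, 0.0, -0.0]
force: [-0.3, 0.4, 0.2]
opening: 0.0001
```

Request:
arm_command:
  slide:
    - [0.1, 0, 0]
    - [0, 0, 0]
    - [0, 0, 0]
    - [0, 0, 0]
    - [-0.3, 0, 0]
    - [-0.5, 0, 0]
    - [-0.5, 0, 0]
    - [0, 0, 0]
  yaw: [0, 0, 0, 0, 0, 0, 0, 0]
  claw: [1, 1, 1, 1, 1, 1, 1, 1]

```text
time: 59.0
position: [0.4475, -0.1129, 0.1367]
eef_rot: [0.998, -0.063, -0.0, -0.0]
force: [0.2, -0.4, 0.5]
opening: -0.0002
```

```bash
python3 - <<'E'
from h import *
s=bot.sense(); print("tcp case",w2c(s["position"]),s["force"])
sd=grab("side","s9")
cv2.imwrite("pics/c9.png",cv2.resize(sd[130:220,300:400,::-1],(600,540),interpolation=cv2.INTER_CUBIC))
print(proj("side",c2w(-.085,0,.116)),proj("side",c2w(-.073,0,.143)),proj("side",c2w(-.1175,0,.117)))
E
```

```text
tcp case [-0.1432879   0.00089776  0.1366519 ] [ 0.24536474 -0.40218094  0.54702848]
[339.98057092 178.13249237] [336.82168038 171.33951751] [349.20036749 178.75099546]
```

View pics/c9.png

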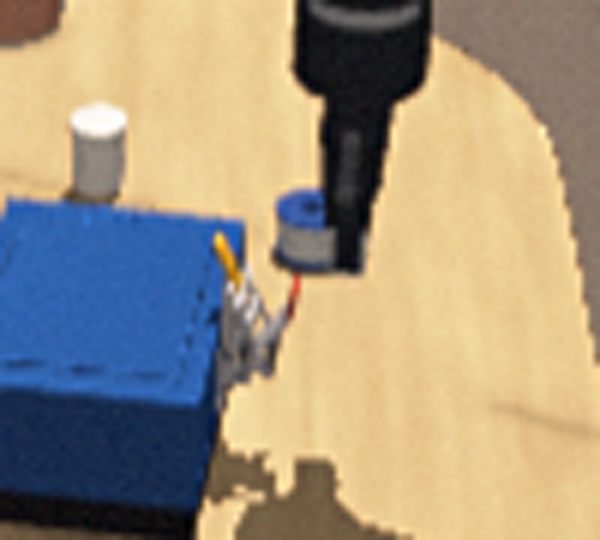

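Side crop: the loop has gone over, with the tab leaning onto the lid at (222,245). That matches the predicted hooked pose within about 1.5 px. The red lever tip is still up at (295,285). Next I press the lever.

Request:
arm_command:
  slide:
    - [0.2, 0, -0.05]
    - [0.3, 0, 0]
    - [0.3, 0, 0]
    - [0, 0, 0]
    - [0, 0, 0.2]
    - [0, 0, 0.2]
    - [0, 0, 0.12]
    - [0, 0, 0]
  yaw: [0, 0, 0, 0, 0, 0, 0, 0]
  claw: [1, 1, 1, 1, 1, 1, 1, 1]

```text
time: 59.85
position: [0.4723, -0.1161, 0.1232]
eef_rot: [0.998, -0.062, -0.001, -0.0]
force: [-3.0, 1.3, 5.5]
opening: 0.0001
```

Request:
arm_command:
  slide:
    - [-0.13, 0, 0.05]
    - [-0.12, 0, 0.06]
    - [-0.11, 0, 0.07]
    - [-0.11, 0, 0.08]
    - [-0.1, 0, 0.09]
    - [-0.09, 0, 0.1]
    - [-0.08, 0, 0.12]
    - [-0.06, 0, 0.13]
  yaw: [0, 0, 0, 0, 0, 0, 0, 0]
  claw: [1, 1, 1, 1, 1, 1, 1, 1]

```text
time: 60.65
position: [0.4489, -0.1133, 0.1017]
eef_rot: [0.998, -0.062, -0.0, 0.0]
force: [-0.6, 0.5, 0.1]
opening: -0.0002
```

```bash
python3 - <<'E'
from h import *
s=bot.sense(); print("tcp case",w2c(s["position"]),s["force"])
sd=grab("side","s10")
cv2.imwrite("pics/c10.png",cv2.resize(sd[130:220,300:400,::-1],(600,540),interpolation=cv2.INTER_CUBIC))
E
```

```text
tcp case [-0.14183282  0.0006676   0.10166868] [-0.56433185  0.47209125  0.14465709]
```

View pics/c10.png

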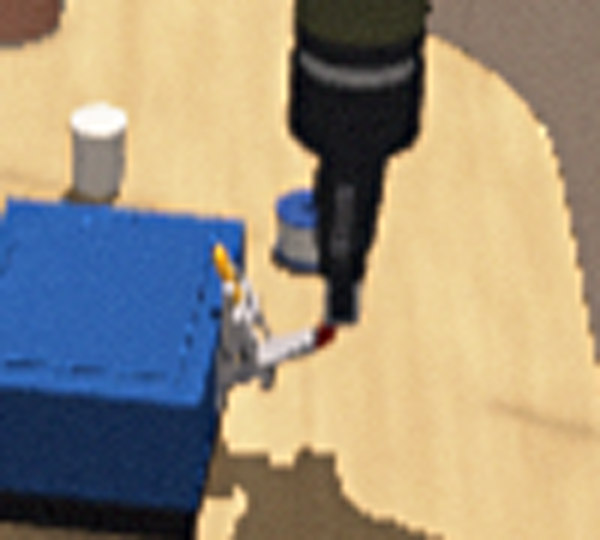

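The lever has turned to about 30° above level under the fingertip (red tip at (325,335)), and the loop is still hooked. I continue down.

Request:
arm_command:
  slide:
    - [-0.08, 0, 0.14]
    - [-0.07, 0, 0.14]
    - [-0.05, 0, 0.14]
    - [-0.04, 0, 0.14]
    - [-0.03, 0, 0.14]
    - [-0.02, 0, 0.14]
    - [-0.01, 0, 0.14]
    - [0, 0, 0.14]
  yaw: [0, 0, 0, 0, 0, 0, 0, 0]
  claw: [1, 1, 1, 1, 1, 1, 1, 1]

```text
time: 61.5
position: [0.4402, -0.1121, 0.0681]
eef_rot: [0.998, -0.062, -0.0, 0.0]
force: [-0.6, 0.8, 1.9]
opening: -0.0001
```

Request:
arm_command:
  slide:
    - [-0.02, 0, 0.13]
    - [0, 0, 0.13]
    - [0, 0, 0.13]
    - [0, 0, 0.13]
    - [0, 0, 0.13]
    - [0, 0, 0.12]
    - [0.02, 0, 0.1]
    - [0.02, 0, 0.08]
  yaw: [0, 0, 0, 0, 0, 0, 0, 0]
  claw: [1, 1, 1, 1, 1, 1, 1, 1]

```text
time: 62.3
position: [0.4401, -0.112, 0.0391]
eef_rot: [0.998, -0.062, -0.001, -0.0]
force: [-0.8, 1.0, 0.5]
opening: 0.0
```

```bash
python3 - <<'E'
from h import *
s=bot.sense(); print("tcp case",w2c(s["position"]),s["force"])
sd=grab("side","s11")
cv2.imwrite("pics/c11.png",cv2.resize(sd[130:220,300:400,::-1],(600,540),interpolation=cv2.INTER_CUBIC))
E
```

```text
tcp case [-0.15070149  0.00084265  0.03909264] [-0.77356018  1.04282344  0.50743181]
```

View pics/c11.png

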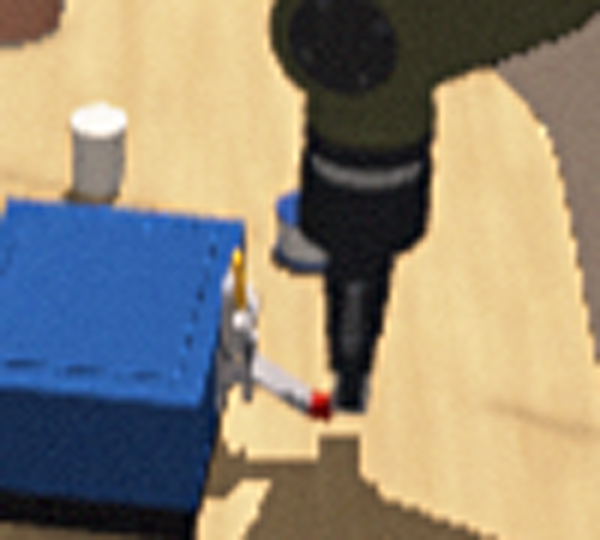

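The loop's bar is in the keeper with the tab upright at (238,280), and the lever is about 30° below level with its red tip at (320,403). I push it inward past centre.

Request:
arm_command:
  slide:
    - [0.03, 0, 0.1]
    - [0.05, 0, 0.09]
    - [0.06, 0, 0.08]
    - [0.07, 0, 0.07]
    - [0.07, 0, 0.06]
    - [0.08, 0, 0.05]
    - [0.08, 0, 0.03]
    - [0.04, 0, 0.02]
  yaw: [0, 0, 0, 0, 0, 0, 0, 0]
  claw: [1, 1, 1, 1, 1, 1, 1, 1]

```text
time: 63.15
position: [0.4556, -0.1141, 0.025]
eef_rot: [0.998, -0.062, 0.0, 0.0]
force: [-0.7, 0.5, 0.7]
opening: -0.0
```

```bash
python3 - <<'E'
from h import *
s=bot.sense(); print("tcp case",w2c(s["position"]),s["force"])
sd=grab("side","s12")
h=cv2.cvtColor(sd[170:215,325:375],cv2.COLOR_RGB2HSV)
m=cv2.inRange(h,np.array((0,150,90)),np.array((8,255,255)))|cv2.inRange(h,np.array((172,150,90)),np.array((180,255,255)))
ys,xs=np.nonzero(m);print("red px",len(xs),xs.mean()+325 if len(xs) else 0,ys.mean()+170 if len(xs) else 0)
for l in (.52,1.57,1.85,2.1,2.44):
    f=np.pi/3-l; print(l,proj("side",c2w(-.089-.055*np.cos(f),0,.068+.055*np.sin(f))).round(1))
E
```

```text
tcp case [-0.13509017  0.00069388  0.02497047] [-0.68519747  0.46757237  0.69466369]
red px 13 343.7692307692308 202.15384615384616
0.52 [354.3 184.3]
1.57 [353.5 197. ]
1.85 [350.8 199.4]
2.1 [347.6 201. ]
2.44 [342.8 201.9]
```

Request:
arm_command:
  slide:
    - [-0.5, 0, 0]
    - [-0.5, 0, 0]
    - [-0.3, 0, 0]
    - [0, 0, -0.6]
    - [0, 0, -1]
    - [0, 0, -1]
    - [0, 0, -1]
    - [0, 0, -1]
  yaw: [0, 0, 0, 0, 0, 0, 0, 0]
  claw: [1, 1, 1, 1, 1, 1, 1, 1]

```text
time: 64.0
position: [0.4164, -0.1091, 0.1643]
eef_rot: [0.998, -0.062, 0.0, 0.0]
force: [0.4, -0.8, 0.2]
opening: 0.0001
```

Request:
arm_command:
  slide:
    - [0, -1, -0.5]
    - [0, -1, -0.5]
    - [0, -1, 0]
    - [0, -1, 0]
    - [0, -1, 0]
    - [0, -1, 0]
    - [0, -1, 0]
    - [0, 0, 0]
  yaw: [0, 0, 0, 0, 0, 0, 0, 0]
  claw: [1, 1, 1, 1, 1, 1, 1, 1]

```text
time: 64.8
position: [0.4427, 0.1016, 0.1931]
eef_rot: [0.998, -0.06, 0.0, -0.0]
force: [0.2, -0.4, 0.4]
opening: -0.0004
```

```bash
python3 - <<'E'
from h import *
sd=grab("side","s13"); im=grab("top","t13")
b=cv2.resize(sd[130:220,290:390,::-1],(400,360),interpolation=cv2.INTER_CUBIC)
a=cv2.resize(im[150:260,310:432,::-1],(400,360),interpolation=cv2.INTER_CUBIC)
cv2.imwrite("pics/c13.png",cv2.hconcat([b,a]))
h=cv2.cvtColor(sd[170:215,325:375],cv2.COLOR_RGB2HSV)
m=cv2.inRange(h,np.array((0,150,90)),np.array((8,255,255)))|cv2.inRange(h,np.array((172,150,90)),np.array((180,255,255)))
ys,xs=np.nonzero(m);print("red px",len(xs),xs.mean()+325,ys.mean()+170, "expect shut",proj("side",c2w(-.0985,0,.014)))
print("seat px",proj("side",c2w(-.086,0,.104)),"tab px",proj("side",c2w(-.085,0,.134)))
print(bot.sense()["force"])
E
```

```text
red px 13 343.7692307692308 202.15384615384616 expect shut [342.71316175 201.87346692]
seat px [340.14669184 180.99847456] tab px [340.15536596 173.82638656]
[ 0.22630218 -0.35511699  0.85361974]
```

View pics/c13.png

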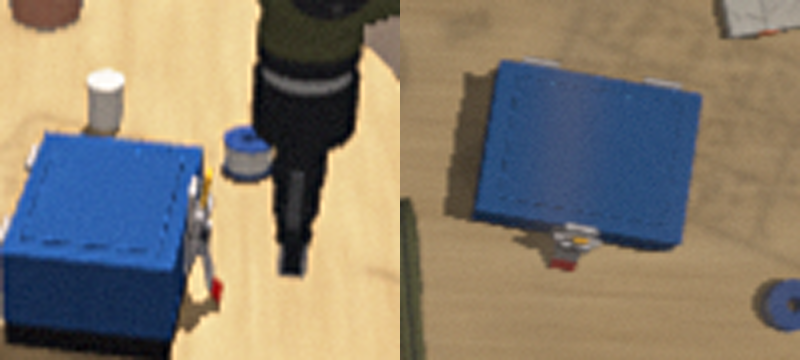

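```bash
python3 -c "
from h import *
print(bot.finish_job())"
```

```text
the job is handed in; nothing more can be done
None
```

I stacked all five wheels on the plate, shut the lid, hooked the loop over the keeper and snapped the lever down. I handed the job in at about 65 s of the 210 s allowed; no verdict was reported.

- **Stack:** yellow, white, orange, grey and green, bottom to top. All but the grey read within about 2 mm of the plate's centre from above. The grey reading was spoiled by the dark case floor, but it was released at the same spot and the stack looked level in both views. I could not see the stack once the lid was shut.
- **Lid:** it reached its stop, with 19 N building up when I pressed, and it lies flat in both last pictures.
- **Latch:** the loop's tab stands upright at the keeper. The lever sprang about 25 mm beyond the fingertip by itself. Its red tip is about 1 px from where I expect it when fully shut, which reads as about 2.37 rad, and it stayed there after I backed off. That is only just over the 2.3 rad limit, so the spring-shut is the stronger evidence.
- **Other things:** the pot and the spool look unmoved in the last pictures, and I saw no knock to the stand. The jar was last seen early on; I passed well above it afterwards, so it should not have moved. The gripper is clear of everything.

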